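# Close a batch in the two-stage capsule press

## Robot

A 7-joint arm with a two-finger parallel gripper is mounted at the origin on the work surface. World frame = base frame: x ahead of the robot, y to its left, z up, the work surface at z = 0. Lengths are in mm, angles in rad, forces in N, time in s.
With the tool pointing down it reaches from about 400 to 750 mm from the base axis. Payload 19.5 kg.
Tool frame: the origin (TCP) lies between the finger pads; the fingertips stand 25 mm ahead of it and the grasp point (between the pads) lies 6 mm ahead of it; z points along the fingers, y is the line along which they close (so a half turn about z gives the same grasp; the last joint's range is limited). The gripper opens to 85 mm and grips with 20 to 120 N. Pads are 22 mm wide; open, the fingers measure 114 mm over their backs; the gripper's body (76 mm by 85 mm) begins 54 mm behind the grasp point. The pads swing forward as they close: fully open they stand 13 mm farther back than shut.
Start: joints at [-1.184, 0.707, -0.028, 1.485, 0.022, 0.951, -0.075], TCP at [239.059, 522.923, 256.268] pointing down, gripper open.
Joint ranges: [-2.71, 2.71], [-0.32, 2.16], [-1.57, 1.52], [0, 2.45], [-1.46, 4.6], [0, 2.02], [-2.83, 2.83]. Speed limits (rad/s): [1.89, 1.89, 2.57, 2.57, 3.01, 3.01, 3.01].

## Interface

Orientations are given as [roll, pitch, yaw] about the fixed x, y, z axes, in that order (R = Rz(yaw) Ry(pitch) Rx(roll)).
In Python, from rig import * gives the robot as it stands.
- The arm moves only by the tool carry_out, never from a script. Its argument "plan" is text: rows parted by semicolons, each of 5 numbers parted by spaces: the shift along the world's x, y, z in m, then the turn about the world's z in degrees, then the gripper command: -1 is shut, 1 is fully open, values between are in proportion. In form: dx dy dz spin gripper; .... A call has 1 to 8 rows; each row shifts and turns the commanded pose from where the row before left it; what a row does not reach is not made up. A row lasts 1/8 s, in which the tool goes at most 62.5 mm and 10.7 degrees, less where a joint would pass 70% of its speed; a pose out of reach is approached as far as the arm can. A call with a gripper value outside its range is refused whole. The fingers move at their own pace and stop on an object; "newtons" is the grip in N (left out, the last holds). Time passes only in rows, so rows that do not move let the fingers close. It gives the time, the measured TCP pose, the force, the opening and the grip force at its end, in the units of the state.
- get_state(): the state, without advancing time (a new reading comes with each control period).
- snapshot(name): name is "scene" or "top"; returns a dict with "img" (420x560x3 uint8, red, green, blue), "camera_matrix" (3x3 intrinsics, pixels), "k1" (the pictures are not rectified: a ray, as slopes to the right and down, at radius r is drawn at 1 + k1 r^2 times it, then the intrinsics apply), "R" (3x3) and "t" (3): a world point X has camera coordinates R X + t. Camera axes: x right, y down, z forward; pixel columns grow to the right and rows downward; lengths in mm; the calibration is good to about 2 mm. A picture is of the moment at which its call begins. There is no depth.
- hand_in(): hands the job in; it is judged then, once.
Trained networks look in the newest picture that a camera, given by its name, has taken for a name from the list of things; names that differ only in an ending like _2 or _b are one class to them, and where a whole thing is asked for, a point or a joint stands for the part that bears it (a point fixed in the world has none). Each returns a list of dicts, best first, with "score" (0 to 1); they miss things now and then, are a little off and sometimes report something else, mostly with a low value. They report only what shows in the picture. A call takes as long as a camera call. They do not tell look-alikes from the thing itself.
- cut_out(camera, name): "pixels" (420x560 bool, what is visible of it) and "box" ([left, top, width, height] in pixels, round what is visible of it).
The state is a dict: "time_s": time; "joints": joint angles; "qvel": joint speeds; "joint_efforts": joint torques, N m; "eef_pos": TCP position; "eef_rot": TCP orientation; "wrist_force": force on the tool from outside, world axes, zero at the start; "ft_torque": the same for the moment, N m; "grip_width": finger opening in mm; "grasp_force": force on a finger pad.
Only numpy, scipy, OpenCV 4.12 (cv2) and the standard library are available. Lean on these libraries where they do the work, as an engineer would, in place of code of your own. Each camera call takes 0.05 s, during which the arm holds its last target. There are 200 camera calls.

## Task

Close the filled batch in the capsule press: draw the tray fully out, gently lay the block with the rows of standing capsules flat in the tray's nest, keeping it level, and push the tray fully home under the head. Then press the big knob down to its halfway stop and pause there for a good second, press on until it is fully down, and let it come all the way up slowly under your hand instead of letting it spring back. Leave everything else on the counter where it is.

Things in the scene. Friction and masses are not known exactly. Their poses are not given: they have to be found in the camera images.
- press: White bench press, fixed. Origin at counter height below the knob's axis; +y points to its column at the rear, the tray comes out along -y. Base 160 (x) x 300 mm, y=-195 to 105 mm, 12 mm thick. Head 110 mm wide, y=-45 to 105 mm, z=108 to 168 mm. Under it a platen (64 x 86 mm, underside z=94 mm) goes down with the knob, at most to 6 mm above the block's flat top.
- tray (a joint): How far the tray is drawn out, m: 0 = home (nest centred under the head, hard stop), 0.12 = fully out (hard stop). About 2 N friction; it stays where it is left. At the start it stands 20 to 70 mm out; block and gripper have room from above only when it is fully out.
- nest (a point): Centre of the tray's floor, 22 mm above the counter; its axes are those of the press. Aluminium tray, nest 70 mm (x) x 100 mm (y) inside, bounded by rims 6 mm high and 4 mm thick.
- handle_top (a point): Centre of the top of the tray's upright handle: a black round post 16 mm in diameter and 63 mm tall (z=22 to 85 mm), on a tongue 36 mm wide, 125 mm in front (press -y) of the nest's centre. Moves with the tray.
- knob_top (a point): Centre of the flat top of the black mushroom knob, 54 mm across (flat part 45 mm), 218 mm above the counter when up. Goes straight down 26 mm: 14 mm at 2.5 to 4 N to the halfway stop (knob meets steel collar), where the force steps up to 12 N, then 12 mm more at 12 to 16 N to a hard stop. Springs snap it up at once if let go.
- knob (a joint): First stage of the stroke, m: 0 = up, 0.014 = at the halfway stop (stays there during the second stage).
- ram (a joint): Second stage of the stroke, m: 0 while the knob is up or at the halfway stop, 0.012 = fully down.
- block: The filled capsule block: white plastic, 60 mm (its x) x 90 mm (its y) x 40 mm tall, with 3 rows of 5 white capsule ends standing 5 mm out of its top; 0.18 to 0.35 kg. Origin: centre of its underside, z up. It fits the nest with its long side along the press's y, either way round. Grasp it across the 60 mm.
- empty_plate: Bystander: look-alike white plate 60 x 90 mm, only 18 mm thick, with empty dark holes. Origin: centre of underside.
- mortar: Bystander: white ceramic bowl, 100 mm across the rim, 58 mm tall. Origin: centre of underside.
- jar_a: Bystander: jar 64 mm across, 85 mm tall, standing beside the press. Origin: centre of underside.
- jar_b: Bystander: jar 68 mm across, 100 mm tall. Origin: centre of underside.
- jar_lid: Bystander: flat lid 72 mm across, 12 mm tall. Origin: centre of underside.
- spatula: Bystander: spatula with wooden handle, 200 mm long, lying flat along its own x.
- pill_jar: Bystander: small jar 48 mm across, 68 mm tall, close to one end of the block (at least 13 mm off). Origin: centre of underside.
- beaker: Bystander: glass cup 60 mm across, 75 mm tall. Origin: centre of underside.
There are look-alikes about, which are no part of the job. What is shaped like the block but pink is not meant.

How it is judged:
By the outcome, as a careful person would: the job done as asked, in the order asked, and still so for the second after the job is handed in, with the robot touching nothing.
It also fails if it takes over 72 s, if anything falls off the work surface, if the arm or the gripper's body presses on something with over 40 N, if the wrist force passes 120 N, or if a joint passes its speed limit or range.

## Working session

There is one attempt and no reset: what is moved stays moved. The work goes in short steps, Python scripts to look and compute and a tool call to move; the robot and the scene stay as the last step left them, time stands still between calls to the robot, and variables do not carry over. Pictures are saved under pics/ and viewed, at most 10 in all, crops included, and the job is handed in when it is done.

Besides the shell and the picture viewer there is one more tool, called after "Emit:" as name(argument=value, ...) on one line, values as JSON. carry_out: Moves the arm, as the interface text tells. Its arguments: {"type":"object","properties":{"plan":{"type":"string"},"newtons":{"type":"number"}},"required":["plan"]}

```bash
mkdir -p pics
cat > h.py <<'E'
from rig import *
import numpy as np, cv2
def snap(n):
    s=snapshot(n); return s
def ray(s,u,v):
    K=np.array(s["camera_matrix"]);R=np.array(s["R"]);t=np.array(s["t"])
    p=cv2.undistortPoints(np.array([[[u,v]]],float),K,np.array([s["k1"],0,0,0,0.]))[0,0]
    d=R.T@np.array([p[0],p[1],1]);return -R.T@t,d
def atz(s,u,v,z):
    c,d=ray(s,u,v);return (c+d*(z-c[2])/d[2]).round(1)
def proj(s,X):
    K=np.array(s["camera_matrix"]);R=np.array(s["R"]);t=np.array(s["t"])
    return cv2.projectPoints(np.array(X,float).reshape(-1,1,3),cv2.Rodrigues(R)[0],t.reshape(3,1).astype(float),K,np.array([s["k1"],0,0,0,0.]))[0][:,0]
def save(s,n,box=None,f=1):
    im=s["img"][:,:,::-1]
    if box: l,t,w,h=box; im=im[t:t+h,l:l+w]
    cv2.imwrite("pics/"+n,cv2.resize(im,None,fx=f,fy=f,interpolation=cv2.INTER_CUBIC))
E
python3 - <<'E'
from h import *
for n in("top","scene"):
    s=snap(n);save(s,n+"0.png",f=1.4)
    print(n,"cam",-np.array(s["R"]).T@np.array(s["t"]))
    for k in("press","tray","handle_top","knob_top","block","empty_plate","pill_jar","jar_a"):
        for r in cut_out(n,k)[:3]:
            m=cv2.minAreaRect(np.argwhere(r["pixels"])[:,::-1].astype(np.float32))
            print(k,round(r["score"],2),r["box"],np.round(m[0]),np.round(m[1]),round(m[2]))
print(get_state()["eef_rot"],get_state()["time_s"])
E
```

```text
top cam [ 255.05718235  -66.58756233 1599.52119696]
press 0.73 [135.6, 172.9, 112.2, 70.5] [192. 208.] [108.  54.] 9
press 0.52 [352.0, 218.5, 26.8, 34.9] [365. 236.] [21. 31.] 29
tray 0.74 [193.0, 196.2, 50.6, 25.8] [219. 211.] [53. 25.] 6
tray 0.56 [122.0, 232.6, 27.5, 19.5] [135. 242.] [19. 24.] 90
tray 0.51 [371.3, 206.1, 19.4, 19.2] [383. 215.] [15. 19.] 63
handle_top 0.76 [188.6, 194.0, 58.7, 27.4] [218. 210.] [54. 25.] 3
handle_top 0.68 [163.7, 188.2, 29.8, 21.8] [178. 201.] [34. 18.] 45
knob_top 0.64 [163.1, 184.8, 19.8, 21.1] [172. 194.] [18. 18.] 90
block 0.72 [414.6, 269.6, 31.7, 32.0] [430. 286.] [31. 22.] 55
block 0.67 [351.6, 219.6, 29.2, 34.1] [365. 236.] [21. 30.] 28
empty_plate 0.97 [298.9, 227.7, 29.2, 16.6] [312. 235.] [28. 18.] 7
pill_jar 0.57 [374.6, 203.5, 17.4, 24.3] [383. 214.] [15. 18.] 45
pill_jar 0.4 [193.3, 195.8, 55.7, 24.2] [219. 211.] [53. 25.] 5
jar_a 0.81 [222.0, 156.8, 16.5, 24.1] [229. 168.] [23. 20.] 45
jar_a 0.59 [384.8, 169.4, 27.4, 31.5] [400. 185.] [21. 28.] 45
scene cam [ 251.27589803  271.04238732 1561.43308749]
press 0.79 [155.8, 245.1, 122.
[... 167 characters left out ...]
 0.56 [212.0, 255.9, 53.3, 43.4] [239. 274.] [25. 52.] 45
handle_top 0.78 [215.6, 253.8, 47.3, 48.7] [239. 274.] [28. 53.] 45
knob_top 0.73 [187.8, 283.3, 21.6, 20.8] [197. 293.] [21. 20.] 45
block 0.81 [344.7, 158.8, 30.8, 39.4] [360. 178.] [32. 22.] 68
block 0.31 [306.8, 201.2, 33.8, 32.6] [324. 218.] [22. 30.] 45
empty_plate 0.98 [307.4, 203.9, 32.9, 28.2] [323. 218.] [20. 30.] 50
empty_plate 0.35 [345.9, 160.0, 28.5, 37.2] [359. 178.] [32. 22.] 68
pill_jar 0.56 [345.0, 139.9, 14.6, 21.7] [354. 150.] [15. 22.] 9
jar_a 0.66 [201.3, 221.2, 21.5, 29.4] [208. 236.] [27. 23.] 45
jar_a 0.58 [333.6, 101.9, 19.4, 30.0] [342. 118.] [31. 21.] 90
[-3.14147893e+00 -2.92300147e-05  2.71277033e+00] 0.9
```

View pics/top0.png

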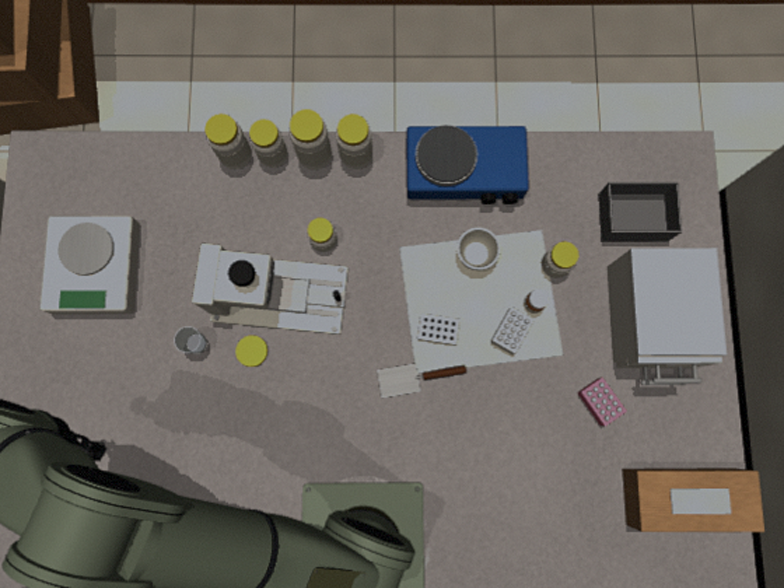

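View pics/scene0.png

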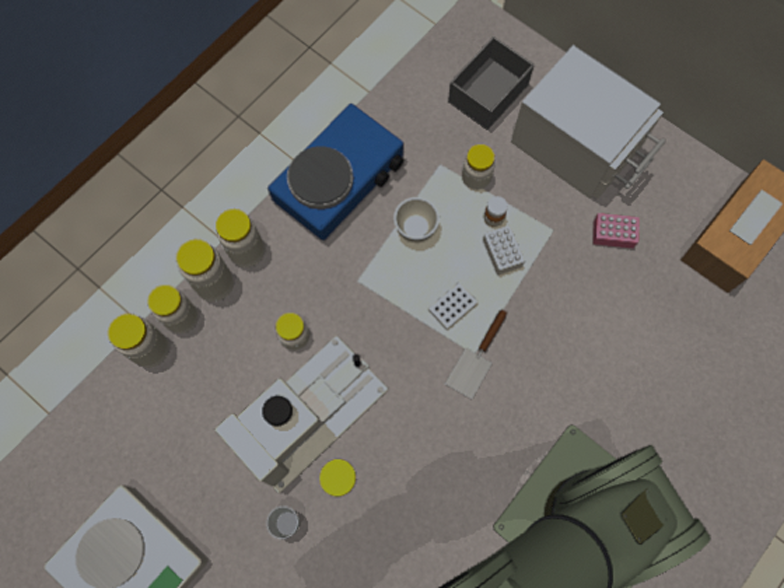

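Top view, in 560-px coordinates: candidates for the block are the white one with capsules at (365,236), the empty plate with dark holes at (312,235), and the pink look-alike at (430,286). I choose (365,236). The press is at (192,208), with its knob at about (172,194), and the handle is at about (241,212). I'll check with one close crop montage.

Run:
```python
from h import *
S={n:snap(n) for n in("top","scene")}
def crop(n,l,t,w,h,f): return cv2.resize(S[n]["img"][t:t+h,l:l+w,::-1],None,fx=f,fy=f,interpolation=cv2.INTER_CUBIC)
a=np.hstack([crop("top",130,165,125,80,3.2),crop("top",335,195,62,40+24,5)[:256,:310]][0:1]+[np.zeros((256,0,3),np.uint8)])
b=crop("scene",150,235,130,120,3); c=crop("top",340,195,50,65,4); d=crop("scene",335,135,50,65,4)
H=360
W=np.zeros((620-20,800,3),np.uint8)
W[:256,:400]=a; W[:260,400:600]=c; W[:260,600:800]=d; W[240:,0:0]=0
W[260:600,0:390]=b[:340]
cv2.imwrite("pics/m1.png",W)
```

```text
(no output)
```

View pics/m1.png

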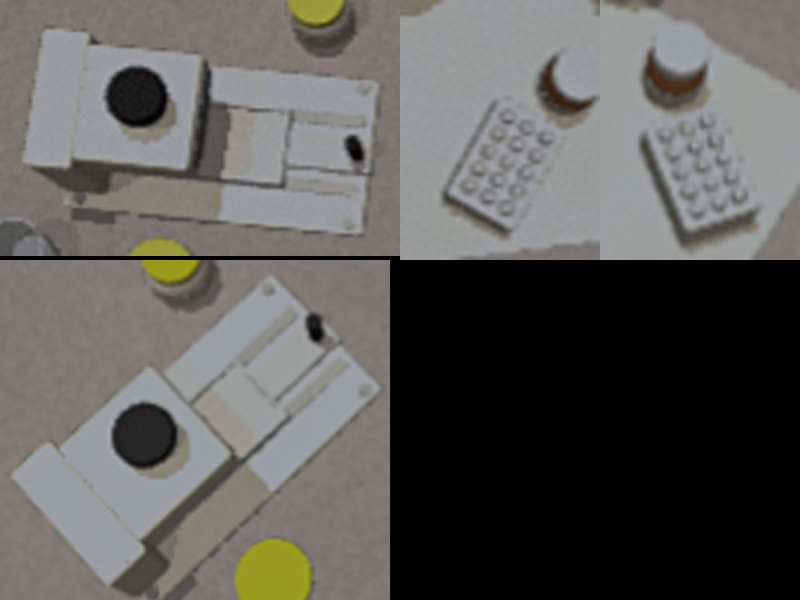

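The left crop shows the press with its tray partly out. The right crops confirm that the white block with 15 standing capsules is at top (367,235) and scene (361,177), with the pill jar at its upper end. Next I fit the poses.

```bash
cat > fit.py <<'E'
from h import *
from scipy.optimize import least_squares
S={n:snap(n) for n in("top","scene")}
T=lambda u,v:("top",u/3.2+130-.3,v/3.2+165-.3); C=lambda u,v:("scene",u/3+150-.3,(v-260)/3+235-.3)
obs=[((80,-195,12),T(377,83)),((-80,-195,12),T(363,235)),((0,0,218),T(136,97)),((55,-45,168),T(206,55)),((-55,-45,168),T(192,170)),
((80,-195,12),C(273,276)),((-80,-195,12),C(382,388)),((0,0,218),C(145,435)),((55,-45,168),C(151,367)),((-55,-45,168),C(231,455))]
def P(p,X):
    c,s=np.cos(p[2]),np.sin(p[2]);X=np.array(X,float);return [p[0]+c*X[0]-s*X[1],p[1]+s*X[0]+c*X[1],X[2]]
def res(p): return np.concatenate([proj(S[n],P(p,X))[0]-(u,v) for X,(n,u,v) in obs])
x,y,_=atz(S["top"],172,195,218)
r=least_squares(res,[x,y,0],x_scale=[100,100,1],loss="soft_l1")
print("press",r.x[:2].round(1),np.degrees(r.x[2]).round(2)); print(res(r.x).reshape(-1,2).round(1).tolist())
press=r.x
# handle top z=85
def hr(q): return np.concatenate([proj(S["top"],P(press,(0,-125-q[0],85)))[0]-T(350,141)[1:],proj(S["scene"],P(press,(0,-125-q[0],85)))[0]-C(313,321)[1:]])
h=least_squares(hr,[40]);print("tray",h.x,hr(h.x).round(1),"handle",P(press,(0,-125-h.x[0],85)))
# block from capsule/corners
for n,u,v in(("top",366.7,235.1),("scene",360.3,176.3)): print("block c",n,atz(S[n],u,v,45))
for n,l in(("top",[(97,98),(47,192),(112,230),(160,135)]),("scene",[(45,138),(122,112),(157,205),(85,235)])):
    o=(340,195) if n=="top" else (335,135); print([atz(S[n],a/4+o[0],b/4+o[1],40)[:2].tolist() for a,b in l])
def hull(n,p,X):
    m=np.zeros((420*4,560*4),np.uint8);q=proj(S[n],[P(p,x) for x in X]);cv2.fillConvexPoly(m,cv2.convexHull(((q+.5)*4).round().astype(np.int32)),1);return cv2.resize(m.astype(np.float32),(560,420),interpolation=cv2.INTER_AREA)
bx=[(a,b,c) for a in(-30,30) for b in(-45,45) for c in(0,40)]
from scipy.optimize import minimize
M={}
for n,e in(("top",(365,236)),("scene",(360,178))):
    for q in cut_out(n,"block"):
        if q["pixels"][e[1],e[0]]: M[n]=q["pixels"].astype(np.float32);break
print(list(M))
def cost(p,ns): return sum(1-np.minimum(hull(n,p,bx),M[n]).sum()/np.maximum(hull(n,p,bx),M[n]).sum() for n in ns)
b0=atz(S["top"],366.7,235.1,45)
for ns in [[k] for k in M]+[list(M)]:
    best=min((minimize(cost,[b0[0],b0[1],a],args=(ns,),method="Nelder-Mead",options=dict(initial_simplex=[[b0[0],b0[1],a],[b0[0]+6,b0[1],a],[b0[0],b0[1]+6,a],[b0[0],b0[1],a+.15]])) for a in(-.4,-.6)),key=lambda r:r.fun)
    print(ns,best.fun,best.x[:2].round(1),np.degrees(best.x[2]).round(1))
E
python3 fit.py
```

```text
press [557.7 238.8] -5.75
[[0.7, -0.3], [-0.4, 0.8], [-0.5, 0.1], [-0.9, 0.1], [-1.4, 0.9], [-0.5, -1.1], [0.6, -0.0], [-0.4, -0.1], [-0.3, -1.5], [1.4, -0.4]]
tray [56.03160071] [ 0.3  1.1 -0.1  0.4] handle [np.float64(539.575542998085), np.float64(58.72845379817147), np.float64(85.0)]
block c top [ 464.8 -338.8   45. ]
block c scene [ 462.6 -337.4   45. ]
[[515.3, -333.7], [440.6, -291.7], [410.5, -341.7], [485.5, -382.5]]
[[509.4, -329.6], [477.8, -384.1], [411.7, -340.9], [438.3, -287.2]]
['top', 'scene']
['top'] 0.06059718132019043 [ 464.6 -338.8] -119.6
['scene'] 0.049134671688079834 [ 465.8 -340.3] 59.4
['top', 'scene'] 0.12214010953903198 [ 465.4 -339.6] 60.4
```

Emit:
carry_out(plan="0.03 -0.0464 0 -7.1 1;0.03 -0.0464 0 -7.1 1;0.03 -0.0464 0 -7.1 1;0.03 -0.0464 0 -7.1 1;0.03 -0.0464 0 -7.1 1;0.03 -0.0464 0 -7.1 1;0.03 -0.0464 0 -7.1 1;0.03 -0.0464 0 -7.1 1")

```text
time_s: 2.2
eef_pos: [479.9, 150.2, 256.5]
eef_rot: [3.141, -0.0, 1.718]
wrist_force: [-0.3, -0.0, -0.3]
grip_width: 85.0
grasp_force: 0.0
```

Emit:
carry_out(plan="0.03 -0.0464 0 -7.1 1;0.03 -0.0464 0 -7.2 1;0 0 -0.05 0 1;0 0 -0.05 0 1;0 0 0 0 1")

```text
time_s: 2.82
eef_pos: [537.9, 58.8, 154.3]
eef_rot: [-3.137, 0.001, 1.472]
wrist_force: [-0.6, -0.1, 1.4]
grip_width: 84.9
grasp_force: 0.0
```

Emit:
carry_out(plan="0.001 0 -0.042 0 1;0 0 -0.041 0 1;0 0 0 0 1;0 0 0 0 -1;0 0 0 0 -1;0 0 0 0 -1;0 0 0 0 -1;0 0 0 0 -1", newtons=40)

```text
time_s: 3.82
eef_pos: [541.7, 58.9, 74.1]
eef_rot: [3.138, -0.0, 1.472]
wrist_force: [7.9, -0.6, 5.1]
grip_width: 15.1
grasp_force: 40.2
```

Emit:
carry_out(plan="0.003 0 0 0 -1;-0.0012 -0.012 0 0 -1;-0.0014 -0.014 0 0 -1;-0.0014 -0.014 0 0 -1;-0.0014 -0.014 0 0 -1;-0.0008 -0.008 0 0 -1;-0.0004 -0.004 0 0 -1;0 0 0 0 -1")

```text
time_s: 4.82
eef_pos: [535.4, -4.0, 73.9]
eef_rot: [-3.139, -0.004, 1.474]
wrist_force: [-11.1, 19.4, 20.1]
grip_width: 15.2
grasp_force: 41.8
```

Emit:
carry_out(plan="0 0 0 0 0.5;0 0 0 0 1;0 0 0 0 1;0 0 0 0 1;0 0 0.05 0 1;0 0 0.05 0 1;0 0 0 0 1")

```text
time_s: 5.7
eef_pos: [537.6, -7.2, 176.3]
eef_rot: [3.137, -0.001, 1.472]
wrist_force: [-0.4, 0.3, -1.0]
grip_width: 85.3
grasp_force: 0.0
```

Emit:
carry_out(plan="-0.0104 -0.0473 0 9.45 1;-0.0104 -0.0473 0 9.45 1;-0.0104 -0.0473 0 9.45 1;-0.0104 -0.0473 0 9.45 1;-0.0104 -0.0473 0 9.45 1;-0.0104 -0.0473 0 9.45 1;-0.0104 -0.0473 0 9.45 1;0 0 0 0 1")

```text
time_s: 6.7
eef_pos: [461.6, -341.8, 172.3]
eef_rot: [-3.141, -0.001, 2.623]
wrist_force: [-0.1, -0.3, -0.5]
grip_width: 85.1
grasp_force: 0.0
```

Run:
```python
from h import *
S={n:snap(n) for n in("top","scene")}
st=get_state();print(st["eef_pos"],st["eef_rot"],st["joints"])
c=lambda n,l,t,w,h,f: cv2.resize(S[n]["img"][t:t+h,l:l+w,::-1],None,fx=f,fy=f,interpolation=cv2.INTER_CUBIC)
cv2.imwrite("pics/m2.png",np.vstack([np.hstack([c("top",335,195,80,60,5),c("scene",320,135,80,60,5)]),np.hstack([c("top",180,175,80,58,5),c("scene",205,235,80,58,5)])]))
```

```text
[ 463.46878149 -337.89203817  172.68643909] [ 3.14083750e+00 -8.30496357e-04  2.62463892e+00] [ 0.70007599  0.81799902 -0.24839731  1.587937    0.2598243   0.76912492
  1.39333355]
```

View pics/m2.png

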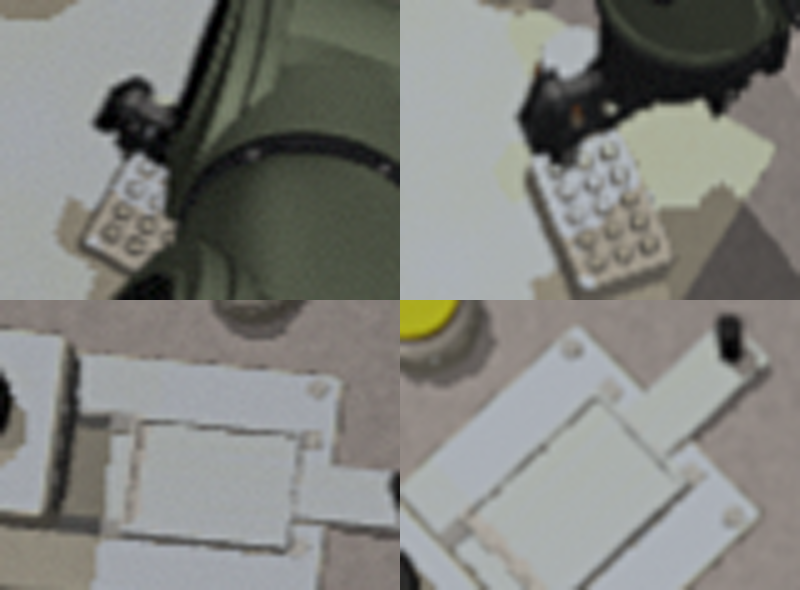

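The view shows the gripper centred over the block (its long axis is visible at scene crop (600,215)). The tray is fully drawn out with its nest clear.

Emit:
carry_out(plan="0.001 -0.0005 -0.05 0 1;0 0 -0.045 0 1;0 0 -0.025 0 1;0 0 -0.0147 0 1;0 0 0 0 1;0 0 0 0 1")

```text
time_s: 7.55
eef_pos: [465.2, -338.7, 39.6]
eef_rot: [-3.141, 0.001, 2.626]
wrist_force: [-0.4, 0.0, 0.6]
grip_width: 85.6
grasp_force: 0.0
```

Run:
```python
from h import *
s=snap("top");k=snap("scene");st=get_state();print(st["eef_pos"],st["eef_rot"],st["wrist_force"])
for z in(22,28): print(atz(s,180+42.1,175+36.8,z))
# scene nest rim corners
```

```text
[ 465.03259222 -338.89112473   39.53546632] [-3.14137660e+00  1.36939930e-03  2.62622199e+00] [-1.03799545 -0.26900465  0.44387065]
[545.3 119.2  22. ]
[544.2 118.5  28. ]
```

Emit:
carry_out(plan="0 0 0 0 -1;0 0 0 0 -1;0 0 0 0 -1;0 0 0 0 -1;0 0 0 0 -1;0 0 0 0 -1", newtons=35)

```text
time_s: 8.4
eef_pos: [464.8, -338.9, 39.1]
eef_rot: [-3.141, 0.001, 2.626]
wrist_force: [-1.1, -0.2, 7.6]
grip_width: 59.4
grasp_force: 36.9
```

Emit:
carry_out(plan="0 0 0.01 0 -1;0 0 0.03 0 -1;0 0 0.045 0 -1;0 0 0.035 0 -1;0 0 0 0 -1;0 0 0 0 -1")

```text
time_s: 9.15
eef_pos: [464.4, -338.6, 158.2]
eef_rot: [-3.141, -0.001, 2.626]
wrist_force: [-0.5, -0.3, -1.8]
grip_width: 59.3
grasp_force: 39.3
```

Run:
```python
from h import *
S={n:snap(n) for n in("top","scene")};st=get_state();print(st["eef_pos"],st["eef_rot"],st["wrist_force"],st["ft_torque"],st["grip_width"])
c=lambda n,l,t,w,h,f: cv2.resize(S[n]["img"][t:t+h,l:l+w,::-1],None,fx=f,fy=f,interpolation=cv2.INTER_CUBIC)
cv2.imwrite("pics/m3.png",np.hstack([c("top",335,195,80,100,5),c("scene",320,120,80,100,5)]))
```

```text
[ 464.30836963 -338.45827078  157.70100115] [-3.14157538e+00 -1.51291441e-03  2.62648912e+00] [ 0.03609092 -0.12837478 -1.89703   ] [-0.02723489  0.03030288 -0.0103675 ] 59.72777081757988
```

View pics/m3.png

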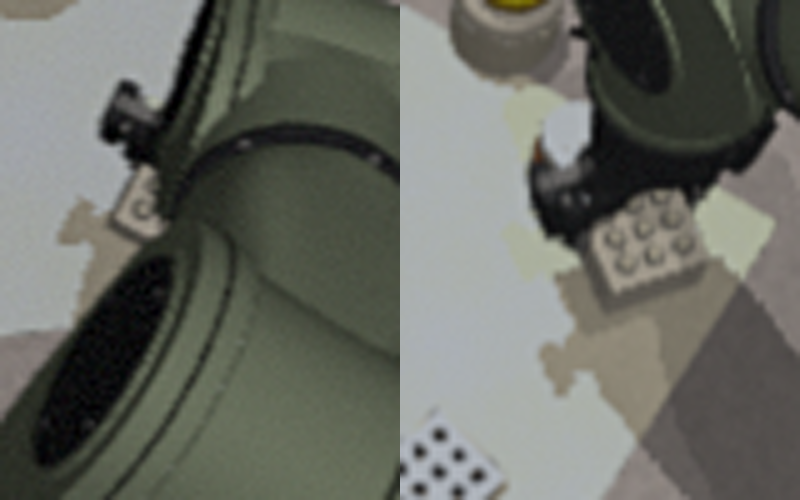

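Emit:
carry_out(plan="0.0041 0.0229 0 -3.3 -1;0.0083 0.0459 0 -6.62 -1;0.0083 0.0459 0 -6.62 -1;0.0083 0.0459 0 -6.62 -1;0.0083 0.0459 0 -6.62 -1;0.0083 0.0459 0 -6.62 -1;0.0083 0.0459 0 -6.62 -1;0.0083 0.0459 0 -6.62 -1")

```text
time_s: 10.25
eef_pos: [526.8, 7.1, 157.9]
eef_rot: [-3.14, 0.0, 1.756]
wrist_force: [0.3, -1.0, -1.8]
grip_width: 59.1
grasp_force: 39.2
```

Emit:
carry_out(plan="0.0083 0.0459 0 -6.62 -1;0.0062 0.0344 0 -4.98 -1;0.004 0.0229 0 -3.3 -1;0.002 0.0115 0 -1.7 -1;0 0 0 0 -1;0 0 0 0 -1")

```text
time_s: 11.0
eef_pos: [547.2, 119.4, 158.2]
eef_rot: [-3.141, 0.001, 1.47]
wrist_force: [0.4, -1.2, -2.5]
grip_width: 59.1
grasp_force: 39.2
```

Run:
```python
from h import *
S={n:snap(n) for n in("top","scene")};st=get_state();print(st["eef_pos"],st["eef_rot"],np.degrees(st["eef_rot"][2]),st["wrist_force"],st["grip_width"],st["joints"])
c=lambda n,l,t,w,h,f: cv2.resize(S[n]["img"][t:t+h,l:l+w,::-1],None,fx=f,fy=f,interpolation=cv2.INTER_CUBIC)
cv2.imwrite("pics/m4.png",np.hstack([c("top",180,165,80,90,5),c("scene",205,215,80,90,5)]))
```

```text
[547.30233482 119.43119117 158.4489705 ] [-3.14119530e+00  3.31256879e-04  1.46980694e+00] 84.21373423131956 [ 0.15286033  0.89343465 -1.09006541] 59.29711996556277 [-0.38731074  0.8307992   0.2260102   1.66001156 -0.2655149   0.68149796
 -0.12626459]
```

View pics/m4.png

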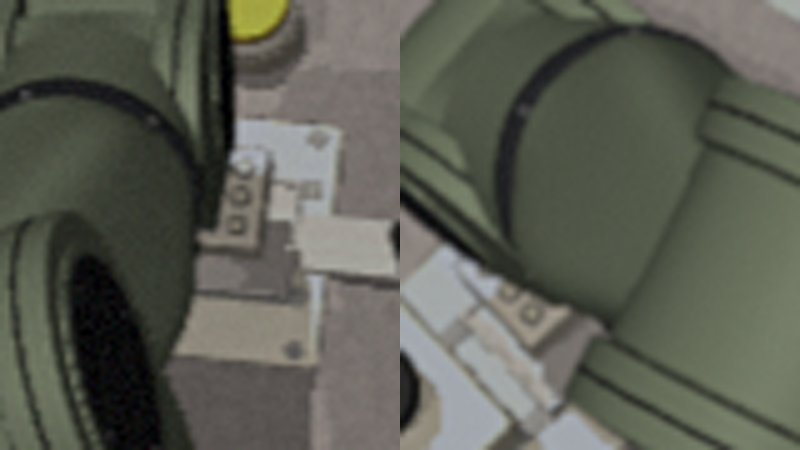

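The block is held, aligned over the nest. Its visible front edge is at top (234,195)–(232,213). I'll check that edge against the tool.

Run:
```python
from h import *
s=snap("top");k=snap("scene")
a=atz(s,180+269/5,165+150/5,159.5);b=atz(s,180+263/5,165+246/5,159.5);print(a,b,(a+b)/2)
t=np.radians(-5.75);print("expected front mid",547.3+45*np.sin(t),119.4-45*np.cos(t))
for z in(159.5,119.5): print(z,proj(s,[[547.3+c*np.cos(t)+45*np.sin(t),119.4+c*np.sin(t)-45*np.cos(t),z] for c in(30,-30)])-[180,165])
```

```text
[570.2  69.5 159.5] [512.7  72.2 159.5] [541.45  70.85 159.5 ]
expected front mid 542.7915372274565 74.62641667870898
159.5 [[53.08877591 29.19649257]
 [50.75138811 49.12612896]]
119.5 [[54.31863622 32.03788097]
 [52.05121102 51.46650642]]
```

Emit:
carry_out(plan="-0.0004 0.0022 -0.02 0 -1;0 0 -0.03 0 -1;0 0 -0.025 0 -1;0 0 -0.01 0 -1;0 0 -0.003 0 -1;0 0 0 0 -1;0 0 0 0 -1")

```text
time_s: 12.08
eef_pos: [547.3, 122.5, 71.3]
eef_rot: [3.141, -0.0, 1.47]
wrist_force: [-0.2, 0.3, -2.3]
grip_width: 58.9
grasp_force: 39.1
```

Run:
```python
from h import *
s=snap("top");k=snap("scene");st=get_state();print(st["eef_pos"],st["wrist_force"],st["ft_torque"])
S={"top":s,"scene":k}
c=lambda n,l,t,w,h,f: cv2.resize(S[n]["img"][t:t+h,l:l+w,::-1],None,fx=f,fy=f,interpolation=cv2.INTER_CUBIC)
cv2.imwrite("pics/m5.png",np.hstack([c("top",200,175,60,60,6.5),c("scene",205,215,60,60,6.5)]))
```

```text
[547.13197677 122.49562358  71.05384825] [ 0.02742393 -0.49747809 -1.08716473] [0.0032434  0.02017727 0.01035612]
```

View pics/m5.png

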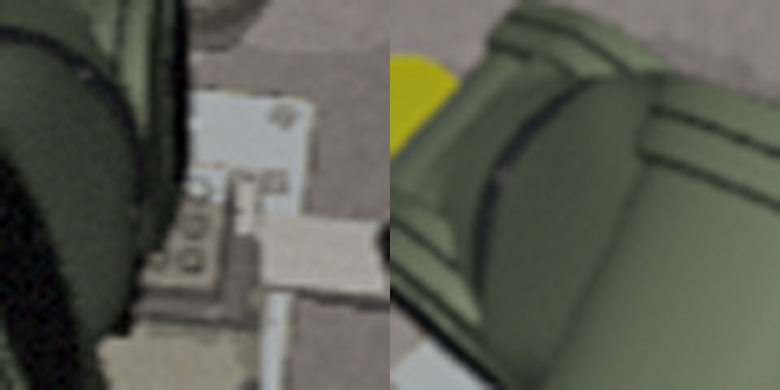

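Run:
```python
from h import *
s=snap("top")
f=lambda u,v,z:atz(s,200+u/6.5,175+v/6.5,z)
print("block front",f(228,182,72),f(216,293,72),"rim",f(258,240,28))
t=np.radians(-5.75);ex=np.array([np.cos(t),np.sin(t)]);ey=np.array([-np.sin(t),np.cos(t)])
N=np.array([545.3,119.2]);print("nest front inner/outer",N-50*ey,N-54*ey)
```

```text
block front [563.8  73.4  72. ] [509.8  78.4  72. ] rim [543.5  62.4  28. ]
nest front inner/outer [540.29059692  69.45157409] [539.88984467  65.47170001]
```

Emit:
carry_out(plan="0.0005 -0.0015 0 0 -1;0 0 -0.004 0 -1;0 0 -0.003 0 -1;0 0 -0.0015 0 -1;0 0 0 0 -1;0 0 0 0 -1")

```text
time_s: 12.98
eef_pos: [547.5, 121.0, 62.1]
eef_rot: [-3.142, -0.0, 1.47]
wrist_force: [-0.5, 0.5, -2.1]
grip_width: 59.4
grasp_force: 39.1
```

Emit:
carry_out(plan="0 0 -0.001 0 -1;0 0 -0.0005 0 -1;0 0 0 0 -1;0 0 0 0 -1")

```text
time_s: 13.48
eef_pos: [547.5, 120.9, 61.1]
eef_rot: [3.141, -0.0, 1.47]
wrist_force: [-3.6, -0.0, 11.2]
grip_width: 59.0
grasp_force: 40.6
```

Emit:
carry_out(plan="0 0 0.0004 0 0.7;0 0 0 0 0.8;0 0 0 0 1;0 0 0 0 1;0 0 0.03 0 1;0 0 0.05 0 1;0 0 0.03 0 1;0 0 0 0 1")

```text
time_s: 14.48
eef_pos: [548.2, 121.1, 172.8]
eef_rot: [3.139, -0.001, 1.47]
wrist_force: [0.4, -0.4, -0.7]
grip_width: 85.5
grasp_force: 0.0
```

Emit:
carry_out(plan="-0.003 -0.0315 0 0 1;-0.0033 -0.0315 0 0 1;-0.0033 -0.0315 0 0 1;-0.0032 -0.0315 0 0 1;0 0 0 0 1;0 0 0 0 1")

```text
time_s: 15.22
eef_pos: [534.5, -4.5, 170.4]
eef_rot: [-3.141, -0.0, 1.471]
wrist_force: [-0.3, 0.1, 0.6]
grip_width: 85.6
grasp_force: 0.0
```

Run:
```python
from h import *
s=snap("top");k=snap("scene");st=get_state();print(st["eef_pos"],st["wrist_force"])
S={"top":s,"scene":k}
c=lambda n,l,t,w,h,f: cv2.resize(S[n]["img"][t:t+h,l:l+w,::-1],None,fx=f,fy=f,interpolation=cv2.INTER_CUBIC)
cv2.imwrite("pics/m6.png",np.hstack([c("top",190,175,70,70,5.6),c("scene",200,235,70,70,5.6)]))
```

```text
[534.63621899  -4.11993338 170.610877  ] [0.08669291 0.14426419 0.0050234 ]
```

View pics/m6.png

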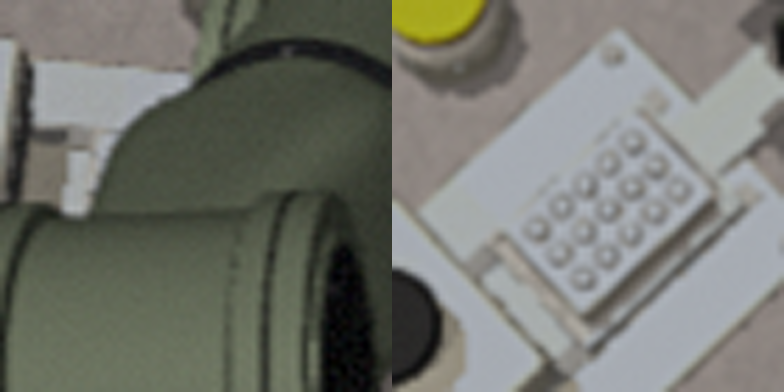

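The scene crop (610,210) shows the block flat and square inside the nest rims. Next I grip the handle and push the tray home.

Emit:
carry_out(plan="0.0008 0 -0.05 0 1;0 0 -0.035 0 1;0 0 -0.0116 0 1;0 0 0 0 0;0 0 0 0 -1;0 0 0 0 -1;0 0 0 0 -1;0 0 0 0 -1", newtons=40)

```text
time_s: 16.32
eef_pos: [535.2, -5.0, 75.0]
eef_rot: [-3.141, -0.0, 1.47]
wrist_force: [-4.2, 0.8, 11.2]
grip_width: 14.8
grasp_force: 38.8
```

Emit:
carry_out(plan="0.0005 0.005 0 0 -1;0.0012 0.012 0 0 -1;0.0018 0.018 0 0 -1;0.002 0.02 0 0 -1;0.002 0.02 0 0 -1;0.0018 0.018 0 0 -1;0.0012 0.012 0 0 -1;0 0 0 0 -1")

```text
time_s: 17.32
eef_pos: [546.3, 101.2, 75.1]
eef_rot: [3.141, -0.001, 1.472]
wrist_force: [-0.8, 2.1, 8.5]
grip_width: 15.2
grasp_force: 39.0
```

Emit:
carry_out(plan="0.0006 0.006 0 0 -1;0.0004 0.004 0 0 -1;0.0003 0.003 0 0 -1;0.0002 0.002 0 0 -1;0.0001 0.0015 0 0 -1;0 0 0 0 -1")

```text
time_s: 18.08
eef_pos: [547.7, 114.5, 75.1]
eef_rot: [3.141, 0.002, 1.469]
wrist_force: [-2.6, -11.6, 9.8]
grip_width: 15.0
grasp_force: 39.3
```

Emit:
carry_out(plan="0.0001 0.0015 0 0 -1;0 0.001 0 0 -1;0 0 0 0 -1;0 0 0 0 -1")

```text
time_s: 18.58
eef_pos: [547.7, 114.6, 75.1]
eef_rot: [3.141, 0.005, 1.467]
wrist_force: [-4.2, -25.3, 12.9]
grip_width: 14.8
grasp_force: 39.5
```

Emit:
carry_out(plan="0 -0.002 0 0 -1;0 -0.0025 0 0 -1;0 0 0 0 0;0 0 0 0 1;0 0 0 0 1;0 0 0 0 1;0 0 0.02 0 1;0 0 0.04 0 1")

```text
time_s: 19.58
eef_pos: [547.1, 114.3, 134.2]
eef_rot: [-3.139, 0.001, 1.47]
wrist_force: [0.4, 0.5, -0.2]
grip_width: 85.3
grasp_force: 0.0
```

Emit:
carry_out(plan="0 0 0.05 0 -1;0 0 0.05 0 -1;0 0 0.035 0 -1;0 0 0 0 -1;0 0 0 0 -1")

```text
time_s: 20.2
eef_pos: [547.4, 114.5, 268.7]
eef_rot: [-3.141, 0.0, 1.47]
wrist_force: [0.5, -0.4, 0.4]
grip_width: -0.2
grasp_force: 0.0
```

Run:
```python
from h import *
s=snap("top");k=snap("scene");st=get_state();print(st["eef_pos"],st["wrist_force"],st["grip_width"])
S={"top":s,"scene":k}
c=lambda n,l,t,w,h,f: cv2.resize(S[n]["img"][t:t+h,l:l+w,::-1],None,fx=f,fy=f,interpolation=cv2.INTER_CUBIC)
cv2.imwrite("pics/m7.png",np.hstack([c("top",130,165,110,85,3.6),c("scene",160,245,110,85,3.6)]))
for n in S:
    for r in cut_out(n,"knob_top")[:1]:
        l,t,w,h=r["box"];print(n,r["score"],atz(S[n],l+w/2,t+h/2,216))
```

```text
[547.36721597 114.37515533 268.42121039] [ 0.37537291 -0.46384396  0.5220162 ] 0.03132401056824801
scene 0.96 [552.5 236.  216. ]
```

View pics/m7.png

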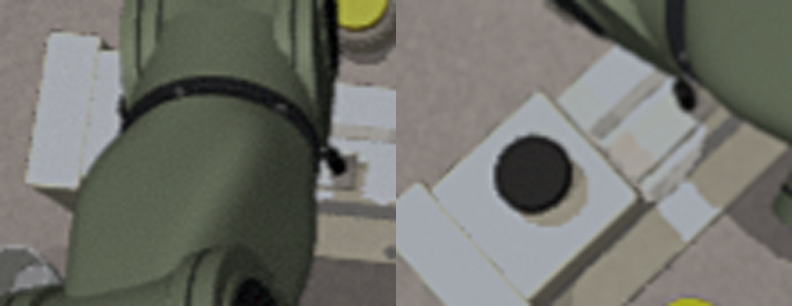

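The tray is home, with its handle at scene crop (685,95), and the knob is at scene crop (535,175). Now I move above the knob.

Emit:
carry_out(plan="0.0022 0.025 0 0 -1;0.0028 0.032 0 0 -1;0.0028 0.032 0 0 -1;0.0022 0.0246 0 0 -1;0.0011 0.011 -0.005 0 -1;0 0 -0.01 0 -1;0 0 -0.004 0 -1;0 0 0 0 -1")

```text
time_s: 21.4
eef_pos: [558.8, 238.1, 250.1]
eef_rot: [-3.141, 0.001, 1.469]
wrist_force: [0.8, 0.8, -0.4]
grip_width: -0.0
grasp_force: 0.0
```

Emit:
carry_out(plan="0 0 -0.003 0 -1;0 0 -0.003 0 -1;0 0 -0.002 0 -1;0 0 -0.002 0 -1;0 0 -0.002 0 -1;0 0 0 0 -1")

```text
time_s: 22.15
eef_pos: [558.8, 238.9, 238.3]
eef_rot: [-3.141, 0.0, 1.47]
wrist_force: [-0.8, -0.2, 3.5]
grip_width: -0.2
grasp_force: 1.5
```

Emit:
carry_out(plan="0 0 -0.002 0 -1;0 0 -0.002 0 -1;0 0 -0.002 0 -1;0 0 -0.0015 0 -1;0 0 0 0 -1")

```text
time_s: 22.78
eef_pos: [558.8, 239.0, 230.8]
eef_rot: [-3.141, 0.0, 1.47]
wrist_force: [-1.3, -1.7, 4.9]
grip_width: 0.0
grasp_force: 2.0
```

Emit:
carry_out(plan="0 0 -0.0005 0 -1;0 0 0 0 -1")

```text
time_s: 23.02
eef_pos: [558.8, 239.0, 230.4]
eef_rot: [-3.142, 0.0, 1.47]
wrist_force: [-0.8, -1.5, 4.3]
grip_width: 0.2
grasp_force: 2.0
```

Emit:
carry_out(plan="0 0 -0.0006 0 -1;0 0 0 0 -1")

```text
time_s: 23.28
eef_pos: [558.8, 239.0, 229.8]
eef_rot: [-3.142, 0.0, 1.47]
wrist_force: [-1.3, -1.4, 4.3]
grip_width: -0.5
grasp_force: 2.1
```

Emit:
carry_out(plan="0 0 -0.0006 0 -1;0 0 0 0 -1")

```text
time_s: 23.52
eef_pos: [558.8, 239.0, 229.1]
eef_rot: [-3.141, 0.0, 1.47]
wrist_force: [-0.2, -1.6, 3.1]
grip_width: -0.0
grasp_force: 2.1
```

Emit:
carry_out(plan="0 0 -0.0006 0 -1;0 0 0 0 -1")

```text
time_s: 23.78
eef_pos: [558.8, 239.0, 229.0]
eef_rot: [3.141, -0.0, 1.47]
wrist_force: [-2.7, -3.1, 10.9]
grip_width: 0.1
grasp_force: 6.0
```

Emit:
carry_out(plan="0 0 -0.0006 0 -1;0 0 0 0 -1")

```text
time_s: 24.02
eef_pos: [558.8, 239.0, 228.4]
eef_rot: [3.141, -0.0, 1.47]
wrist_force: [-2.9, -2.5, 12.7]
grip_width: 0.2
grasp_force: 6.1
```

Emit:
carry_out(plan="0 0 0.0008 0 -1;0 0 0 0 -1;0 0 0 0 -1")

```text
time_s: 24.4
eef_pos: [558.8, 239.0, 229.1]
eef_rot: [3.141, -0.0, 1.47]
wrist_force: [-2.7, -1.7, 10.1]
grip_width: 0.1
grasp_force: 4.6
```

Steady at the halfway stop (between 4 and 12 N). I pause there for over a second, then go on down.

Emit:
carry_out(plan="0 0 0 0 -1;0 0 0 0 -1;0 0 0 0 -1;0 0 0 0 -1;0 0 0 0 -1;0 0 0 0 -1;0 0 0 0 -1;0 0 0 0 -1")

```text
time_s: 25.4
eef_pos: [558.8, 239.0, 229.1]
eef_rot: [3.141, -0.0, 1.47]
wrist_force: [-2.5, -1.3, 9.2]
grip_width: -0.2
grasp_force: 4.6
```

Emit:
carry_out(plan="0 0 0 0 -1;0 0 0 0 -1;0 0 0 0 -1;0 0 0 0 -1;0 0 0 0 -1;0 0 0 0 -1")

```text
time_s: 26.15
eef_pos: [558.8, 239.0, 229.1]
eef_rot: [3.141, -0.0, 1.47]
wrist_force: [-2.3, -2.6, 9.2]
grip_width: -0.1
grasp_force: 4.6
```

Emit:
carry_out(plan="0 0 -0.0015 0 -1;0 0 -0.002 0 -1;0 0 -0.002 0 -1;0 0 -0.002 0 -1;0 0 -0.002 0 -1;0 0 -0.0015 0 -1;0 0 -0.001 0 -1;0 0 0 0 -1")

```text
time_s: 27.15
eef_pos: [558.9, 239.0, 217.4]
eef_rot: [3.141, -0.0, 1.47]
wrist_force: [-4.1, -3.5, 15.6]
grip_width: 0.1
grasp_force: 7.7
```

Bottom is expected at about 217.0. I press until the force rises.

Emit:
carry_out(plan="0 0 -0.001 0 -1;0 0 -0.001 0 -1;0 0 0 0 -1;0 0 0 0 -1")

```text
time_s: 27.65
eef_pos: [559.0, 239.0, 216.8]
eef_rot: [3.14, -0.001, 1.47]
wrist_force: [-10.7, -4.6, 37.0]
grip_width: -0.1
grasp_force: 18.1
```

Fully down. Now I come up slowly at about 10 mm/s.

Emit:
carry_out(plan="0 0 0.001 0 -1;0 0 0.001 0 -1;0 0 0.001 0 -1;0 0 0.0012 0 -1;0 0 0.0012 0 -1;0 0 0.0012 0 -1;0 0 0.0012 0 -1;0 0 0.0012 0 -1")

```text
time_s: 28.65
eef_pos: [558.9, 239.0, 224.4]
eef_rot: [3.141, -0.0, 1.47]
wrist_force: [-3.4, -2.8, 12.8]
grip_width: -0.0
grasp_force: 6.7
```

Emit:
carry_out(plan="0 0 0.0012 0 -1;0 0 0.0012 0 -1;0 0 0.0012 0 -1;0 0 0.0012 0 -1;0 0 0.0012 0 -1;0 0 0.0012 0 -1;0 0 0.0012 0 -1;0 0 0.0012 0 -1")

```text
time_s: 29.65
eef_pos: [558.8, 239.0, 233.4]
eef_rot: [-3.141, 0.0, 1.47]
wrist_force: [-0.2, -1.4, 3.4]
grip_width: -0.1
grasp_force: 1.8
```

Emit:
carry_out(plan="0 0 0.0012 0 -1;0 0 0.0012 0 -1;0 0 0.0012 0 -1;0 0 0.0012 0 -1;0 0 0.0012 0 -1;0 0 0.0012 0 -1;0 0 0.0012 0 -1;0 0 0.0012 0 -1")

```text
time_s: 30.65
eef_pos: [558.8, 239.0, 243.0]
eef_rot: [-3.142, 0.0, 1.47]
wrist_force: [0.4, -2.0, 2.7]
grip_width: -0.2
grasp_force: 1.3
```

Emit:
carry_out(plan="0 0 0.001 0 -1;0 0 0.001 0 -1;0 0 0.001 0 -1;0 0 0.001 0 -1;0 0 0 0 -1")

```text
time_s: 31.28
eef_pos: [558.8, 239.1, 247.0]
eef_rot: [-3.142, -0.0, 1.47]
wrist_force: [-0.1, -0.3, -0.2]
grip_width: 0.0
grasp_force: 0.0
```

Released at the top. I retreat up and away, then check.

Emit:
carry_out(plan="0 0 0.01 0 -1;0 0 0.03 0 -1;0 0 0.03 0 -1;-0.02 -0.04 0 0 -1;-0.02 -0.055 0 0 -1;-0.02 -0.055 0 0 -1;-0.02 -0.055 0 0 -1;-0.02 -0.055 0 0 -1")

```text
time_s: 32.28
eef_pos: [458.0, -22.6, 317.7]
eef_rot: [3.141, -0.0, 1.47]
wrist_force: [1.1, -1.1, 0.1]
grip_width: -0.0
grasp_force: 0.0
```

Emit:
carry_out(plan="0 -0.055 0 0 -1;0 -0.055 0 0 -1;0 -0.055 0 0 -1;0 -0.04 0 0 -1;0 0 0 0 -1;0 0 0 0 -1")

```text
time_s: 33.02
eef_pos: [458.9, -225.4, 317.3]
eef_rot: [3.141, -0.0, 1.471]
wrist_force: [1.3, 0.0, 0.3]
grip_width: -0.1
grasp_force: 0.0
```

Run:
```python
from h import *
s=snap("top");k=snap("scene");st=get_state();print(st["eef_pos"],st["wrist_force"],st["time_s"])
a=cv2.resize(s["img"][:,:,::-1][150:290,120:420],None,fx=2.6,fy=2.6);b=cv2.resize(k["img"][:,:,::-1][215:345,150:290],None,fx=1.7,fy=1.7,interpolation=2)
W=np.zeros((600,800,3),np.uint8);W[:a.shape[0],:a.shape[1]]=a;W[370:370+b.shape[0],:b.shape[1]]=b;cv2.imwrite("pics/end.png",W)
```

```text
[ 459.02871886 -224.9801791   317.25965574] [-0.10570647 -0.09228727 -0.14835565] 33.125
```

View pics/end.png

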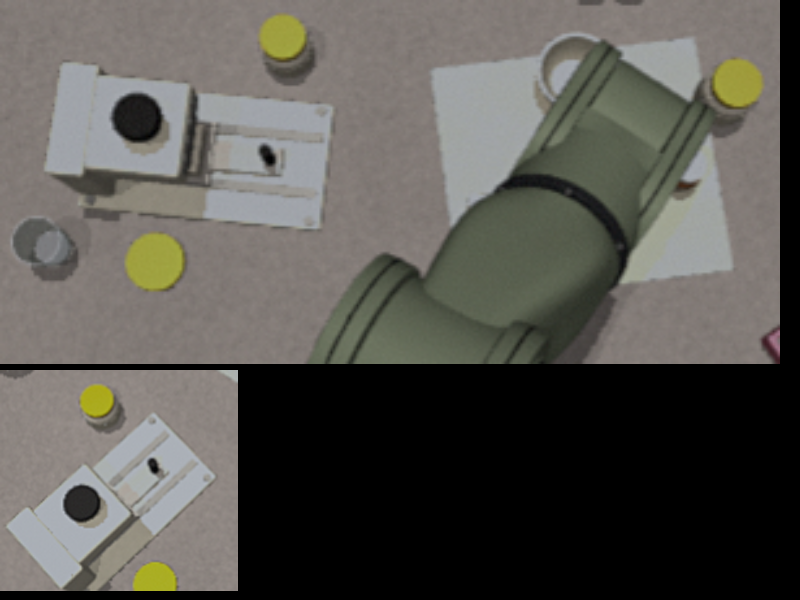

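The final view shows the handle near the head at (266,152), the knob up at (136,117), and jar, lid and beaker undisturbed.

Run:
```python
from h import *
s=snap("top");print(atz(s,120+264/2.6,150+147/2.6,85),"home handle expected 546-548,114.5")
print(hand_in())
```

```text
[550.2 113.8  85. ] home handle expected 546-548,114.5
the job is handed in; nothing more can be done
None
```

The job is handed in: the block lies flat in the nest, the tray is home, and the knob was pressed to halfway, held nearly 2 s, pressed fully down and eased back up in about 3 s. On its first approach to halfway it briefly dipped about 0.5 mm past the stop, and I backed it off before the pause.

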